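# Mesh the splined chuck in the brush spinner and hold it down

## Robot

A 6-joint arm with a two-finger parallel gripper is mounted at the origin on the work surface. World frame = base frame: x ahead of the robot, y to its left, z up, the work surface at z = 0. Lengths are in m, angles in degrees, forces in N, time in s.
With the tool pointing down it reaches from about 0.375 to 0.75 m from the base axis. Payload 9 kg.
Tool frame: the origin (TCP) lies where the fingers leave the gripper's body, on its centre line; the fingertips stand 73 mm ahead of it and the grasp point (between the pads) lies 54 mm ahead of it (robot.tip_reach is the distance from the TCP to the fingertips, in m); z points along the fingers, y is the direction in which the jaws open and shut (so a half turn about z gives the same grasp; the last joint's range is limited). The gripper opens to 85 mm and grips with 20 to 120 N. Pads are 22 mm wide; open, the fingers measure 114 mm over their backs; the gripper's body (76 mm by 85 mm) begins 54 mm behind the grasp point. The pads swing forward as they close: fully open they stand 13 mm farther back than shut.
Start: joints at [-84.15, 5.964, 5.575, 89.605, 0, 77.527], TCP at [0.189, -0.57, 0.304] pointing down, gripper open.
Joint ranges: [-171.21, 171.21], [-48.23, 106.86], [-62.78, 66.21], [-105.2, 120.99], [-86.42, 89.51], [-180, 180]. Speed limits (degrees/s): [127.2, 127.2, 147.25, 180, 180, 180].

## Interface

Orientations are given as [roll, pitch, yaw] about the fixed x, y, z axes, in that order (R = Rz(yaw) Ry(pitch) Rx(roll)).
In Python, from plant import robot gives the robot as it stands. Calls block until the motion is done:
- robot.move_pose(position, orientation): joint-space move of the TCP to a pose.
- robot.line_to(position, vel=0.15, rotation=None, guard=None): straight line of the TCP; rotation=None keeps the orientation; vel is the mean speed in m/s. With guard (N) it stops when the force on the tool has changed by that much, and returns True; else False.
- robot.goto_joints(angles): joint-space move.
- robot.set_gripper(opening): finger opening in m; the grip force is fixed at half the most; returns when the fingers have stopped.
- robot.pause(seconds).
- robot.ik(position, orientation): joint angles nearest the present ones, or None.
- robot.observe(): the state.
- robot.grab_frame(name): name is "scene" or "top" or "wrist"; returns the picture (400x640x3 uint8, blue, green, red); there is no depth.
- robot.get_calibration(name): a dict with "vertical_fov" (degrees; the focal length in pixels is half the picture's height over the tangent of half this angle, whatever the lens; pixels are square), "cx", "cy" (the principal point, pixels), "k1" (the pictures are not rectified: a ray, as slopes to the right and down, at radius r is drawn at 1 + k1 r^2 times it, then the intrinsics apply), "rvec" (rotation vector, rad) and "tvec" (3), from world to camera coordinates, as OpenCV has them. Camera axes: x right, y down, z forward; pixel columns grow to the right and rows downward; lengths in m; the calibration is good to about 2 mm. A picture is of the moment at which its call begins: read the wrist's pose just before it. get_calibration takes no time and is no camera call; for the wrist camera it gives the pose at the moment of the call.
A pose or a line that the arm cannot do raises robot.IKError and nothing moves.
- robot.job_done(): hands the job in, once; it reports no verdict.
The state is a dict: "time": time; "q": joint angles; "qvel": joint speeds; "joint_torque": joint torques, N m; "tool_pos": TCP position; "tcp_rot": TCP orientation; "ft_force": force on the tool from outside, world axes, zero at the start; "torque": the same for the moment, N m; "gripper_width": finger opening in m.
Only numpy, scipy, OpenCV 4.12 (cv2) and the standard library are available. Lean on these libraries where they do the work, as an engineer would, in place of code of your own. Each camera call takes 0.05 s, during which the arm holds its last target.

## Task

Get the make-up brush spinner ready: throw its shutter lever over into the marked notch (the one between two raised pips) so that the socket is uncovered, and leave it there. Then take the splined brush chuck out of its holder, turn it until its splines mesh with the socket, slide it fully home against the spring until its flange is down on the top of the spinner, and keep pressing: finish while still holding it down, without letting go. Do not disturb the perfume bottles, the compact or the vial stand.

Things in the scene. Friction and masses are not known exactly. Their poses are not given: they have to be found in the camera images.
- station: Brush spinner: light grey housing 130 mm (x) by 200 mm (y), 70 mm high, fixed. Origin at the centre of its underside. On its flat top are a steel square 60 x 60 mm with the socket at its centre, at y = -40 mm, and a lever with a vertical pivot at y = +20 mm.
- socket (a point): Centre of the mouth of the socket, on the housing's flat top, 70 mm above the console; axes as the housing's. The socket is a plus-shaped hole, its arms along the housing's x and y: each slot 9 mm wide and 27 mm long end to end, walls straight, mouth sharp. A sprung seat lies down inside.
- pivot (a point): Vertical pivot of the lever, at the height of the housing's top; axes as the housing's.
- lever (a joint): Lever angle (rad), counter-clockwise from above, range -0.05 to 1.45; starts at 0 to 0.2. 0: first notch, its 42 mm shutter disc lies 3 to 7 mm above the top and blocks the socket. 1.1: middle of the marked notch, with a pip 0.13 rad to either side of it; shutter swung to the housing's +x, socket clear. It takes about 1.5 N at the knob and stays where it is left.
- lever_knob (a point): Top centre of the lever's upright black round knob, 16 mm in diameter, free for 38 mm below this point, which is 115 mm above the console and 62 mm from the pivot. In the housing's frame it lies 32 mm to +x and 53 mm to +y of the pivot at lever 0, and 32 mm to -x and 53 mm to +y at 1.1.
- holder: Steel holder ring fixed to the console, 60 mm in diameter (72 mm at the foot), 46 mm high, round bore 29 mm. The chuck stands in it. Origin at the centre of its underside.
- chuck: Splined brush chuck, loose, about 140 g, 108 mm long, upright, stem down in the holder, flange on its rim. Origin at the stem's lower tip, z up its axis. Round 9 mm pilot up to 12 mm; splines from 12 to 40 mm: two crossed wings along its x and y, 24 mm wide, 6 mm thick, lower edges rounded; flange 36 mm in diameter from 40 to 46 mm. Each quarter turn is the same.
- chuck_grip (a point): Centre of the chuck's square grey grip, 73 mm above its origin: 24 x 24 mm, from 46 to 100 mm above the origin, faces square to the chuck's x and y (so in line with the splines); above it a round collet 21 mm in diameter.
- chuck_flange (a point): Centre of the underside of the chuck's flange, 40 mm above its origin. Splines that do not mesh stop on the housing's top with this point 28 mm above the top; fully home it lies on the top.
- seat (a joint): How far the sprung seat in the socket is pressed (m): 0 at rest. The stem tip meets it when the flange is 8 mm above the housing's top; with the flange on the top it reads 0.008. It pushes back with 3 N at first, 11 N at 0.008, and lifts the chuck if let go.
- bottle_a: Bystander: teardrop perfume bottle, 62 mm in diameter, 138 mm high, on the tray; origin at the centre of its underside.
- bottle_b: Bystander: larger teardrop perfume bottle, 71 mm in diameter, 153 mm high, on the tray; origin at the centre of its underside.
- compact: Bystander: round matte pink plastic compact, 68 mm in diameter, 18 mm high, on the tray; origin at the centre of its underside.
- vial_stand: Bystander: steel stand 26 x 120 mm with five small vials, 56 mm high, on the tray; origin at the centre of its underside, long along its y.
Things that resemble listed ones, but are neither listed nor needed, are in the scene too. Of the things that look like the station, the larger one is meant. What is shaped like the chuck but yellow is not meant.

How it is judged (in metres and radians):
On the way, in this order (a step that is already met when the one before it is completed fails the run):
1. the lever rests in the marked notch, the socket uncovered (value of joint lever between 0.97 and 1.23 rad and velocity of joint lever between -0.1 and 0.1 rad/s), for 0.2 s.
2. the splines have meshed: the chuck is more than 15 mm down in the socket (horizontal distance between chuck and socket below 0.005 m and z of chuck in the frame of station below 0.043 m and (angle between the x axis of chuck and the x axis of station, either way round below 0.2 rad or angle between the x axis of chuck and the y axis of station, either way round below 0.2 rad)), for 0.1 s.
At the end, for the whole second after the job is handed in: Lever in the marked notch (0.97 to 1.23 rad); chuck meshed (within 0.2 rad of a quarter turn, 4 mm of the axis, tilt below 0.1 rad), flange within about 2 mm of the top, seat pressed more than 5.8 mm, fingers still holding it (over 3 N) (value of joint lever between 0.97 and 1.23 rad and horizontal distance between chuck and socket below 0.004 m and z of chuck in the frame of station below 0.0322 m and angle between chuck's own z axis and vertical below 0.1 rad and (angle between the x axis of chuck and the x axis of station, either way round below 0.2 rad or angle between the x axis of chuck and the y axis of station, either way round below 0.2 rad) and value of joint seat above 0.0058 m and contact force between the fingers and chuck above 3 N); the arm keeps its last pose, push and grip.
It fails at once if a bottle, the compact or the vial stand is moved by more than 20 mm or tipped (distance of any of bottle_a, bottle_b, compact, vial_stand from where it was at the start of the episode above 0.02 m or angle between any of bottle_a, bottle_b, compact, vial_stand's own z axis and vertical above 0.3 rad).
It also fails if it takes over 54 s, if anything falls off the work surface, if the arm or the gripper's body presses on something with over 40 N, if the wrist force passes 120 N, or if a joint passes its speed limit or range.

## Working session

There is one attempt and no reset: what is moved stays moved. The work goes in short steps, each a Python script; the robot and the scene stay as the last script left them, time stands still between calls to the robot, and variables do not carry over. Pictures are saved under pics/ and viewed, and the job is handed in when it is done.

```bash
ls; mkdir -p pics; python3 - <<'E'
from plant import robot
import cv2
o=robot.observe(); print(o)
for n in("scene","top","wrist"):
    c=robot.get_calibration(n); f=robot.grab_frame(n); cv2.imwrite(f"pics/{n}0.png",f); print(n,c)
E
```

```text
pics
{'time': 0.0, 'q': array([-8.41515840e+01,  5.99882414e+00,  5.52696325e+00,  8.96040541e+01,
        1.29036160e-03,  7.75266314e+01]), 'qvel': array([ 0.13814669, -0.0428796 , -0.04207491, -0.03106405,  0.05489822,
        0.0036371 ]), 'joint_torque': array([ 6.12398981e-05, -5.56924546e+01,  5.03650367e+01,  1.66563207e-02,
       -2.90619955e-04,  5.90610867e-06]), 'tool_pos': array([ 0.188601  , -0.56934115,  0.30311923]), 'tcp_rot': array([-1.79926156e+02, -1.76564638e-02,  1.83217723e+01]), 'ft_force': array([0.29593744, 0.22907272, 0.17711521]), 'torque': array([ 0.00405557, -0.05512745, -0.0474699 ]), 'gripper_width': 0.08529871587430303}
scene {'vertical_fov': 51.96617273432847, 'cx': 318.64027015482657, 'cy': 204.19992884251153, 'k1': -0.055851100550546234, 'rvec': array([ 1.86312154,  1.64746608, -0.66853286]), 'tvec': array([ 0.07841468, -0.28420623,  1.58780906])}
top {'vertical_fov': 57.505597862931246, 'cx': 320.52913342462824, 'cy': 199.77948761099447, 'k1': -0.006505373942559419, 'rvec': array([ 2.16613318, -2.15105333,  0.17173559]), 'tvec': array([-0.14116662,  0.50821662,  0.90863927])}
wrist {'vertical_fov': 60.82791856062557, 'cx': 320.5251082857926, 'cy': 202.20145006863407, 'k1': -0.0231489612402276, 'rvec': array([-2.32639024,  1.6807432 ,  0.2696277 ]), 'tvec': array([-0.59946606, -0.03910066,  0.37798649])}
```

View pics/scene0.png

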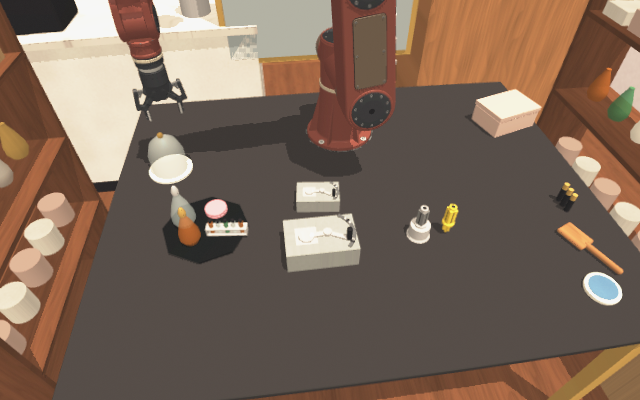

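View pics/top0.png

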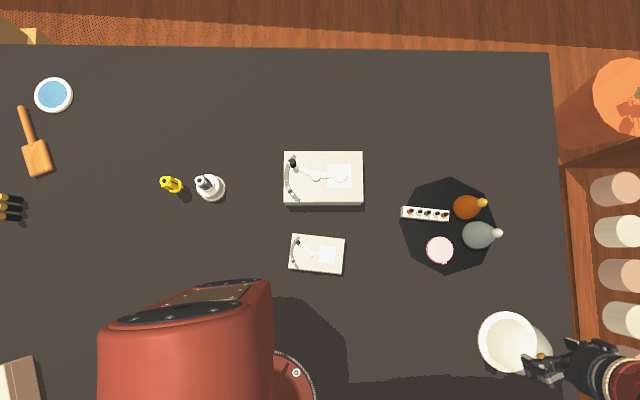

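View pics/wrist0.png

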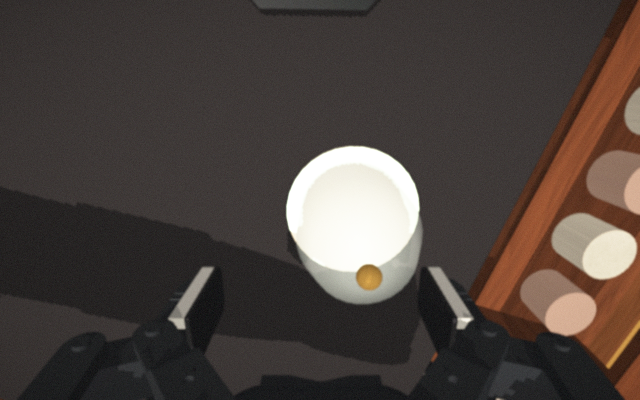

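Scene shows the large station at (321,241) and a small lookalike at (318,196). The silver chuck in its holder is at (420,225) and the yellow one at (450,217). In the top view these are (323,178), (316,254), (210,186) and (171,184), and the tray is on the right. Candidates for the station are the two housings, and I choose the larger. Candidates for the chuck are silver and yellow, and I choose silver. Next I'll take close crops and a rough localisation.

```bash
cat > h.py <<'E'
import numpy as np, cv2
def KD(c):
    f=200/np.tan(np.radians(c["vertical_fov"])/2)
    return np.array([[f,0,c["cx"]],[0,f,c["cy"]],[0,0,1.]]), np.array([c["k1"],0,0,0,0.])
def ray(c,px):
    K,D=KD(c); u=cv2.undistortPoints(np.float64(px).reshape(-1,1,2),K,D).reshape(-1,2)
    R=cv2.Rodrigues(c["rvec"])[0]; d=np.c_[u,np.ones(len(u))]@R
    return -R.T@c["tvec"], d
def plane(c,px,z):
    o,d=ray(c,px); return o+d*((z-o[2])/d[:,2])[:,None]
def proj(c,P):
    K,D=KD(c); return cv2.projectPoints(np.float64(P).reshape(-1,1,3),c["rvec"],c["tvec"],K,D)[0].reshape(-1,2)
def tri(c1,p1,c2,p2):
    o1,d1=ray(c1,p1);o2,d2=ray(c2,p2)
    A=np.c_[d1[0],-d2[0]]; s=np.linalg.lstsq(A,o2-o1,rcond=None)[0]
    a=o1+s[0]*d1[0];b=o2+s[1]*d2[0]; return (a+b)/2,np.linalg.norm(a-b)
E
python3 - <<'E'
from plant import robot
from h import *
im=cv2.imread('pics/top0.png'); c=robot.get_calibration("top")
cv2.imwrite('pics/c1.png',cv2.resize(im[130:290,260:400],None,fx=5,fy=5,interpolation=cv2.INTER_CUBIC)[:590])
cv2.imwrite('pics/c2.png',cv2.resize(im[150:230,150:250],None,fx=7,fy=7,interpolation=cv2.INTER_CUBIC))
print(plane(c,[[284,151],[363,151],[323,175]],.07), plane(c,[[204,181],[212,188]],.108), plane(c,[[212,188],[171,184]],.046))
print('cup',plane(c,[[508,342]],0.1))
print('tray',plane(c,[[400,180],[480,235]],0.0))
E
```

```text
[[ 0.62907981 -0.04330185  0.07      ]
 [ 0.63135077 -0.24483786  0.07      ]
 [ 0.56779729 -0.14285178  0.07      ]] [[0.542372   0.14369289 0.108     ]
 [0.52551323 0.12379282 0.108     ]] [[0.53606932 0.141215   0.046     ]
 [0.54553547 0.24637648 0.046     ]]
cup [[ 0.17045951 -0.57376424  0.1       ]]
tray [[ 0.57067057 -0.35497783  0.        ]
 [ 0.42238604 -0.56744268  0.        ]]
```

View pics/c1.png

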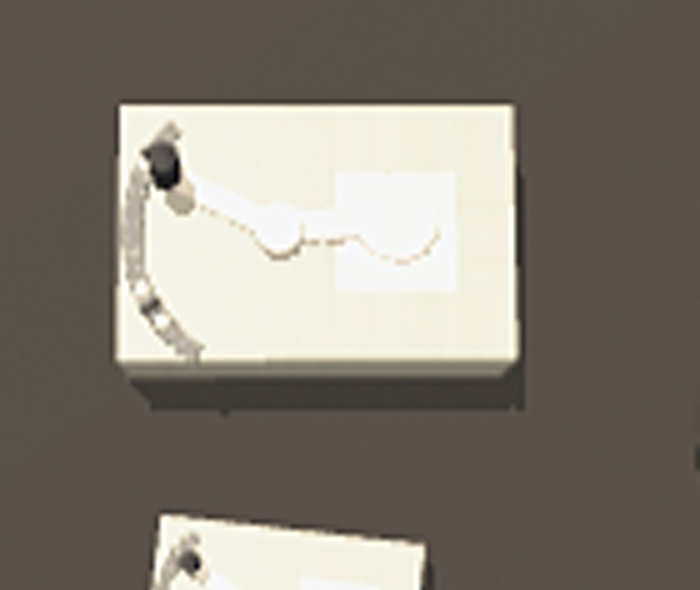

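View pics/c2.png

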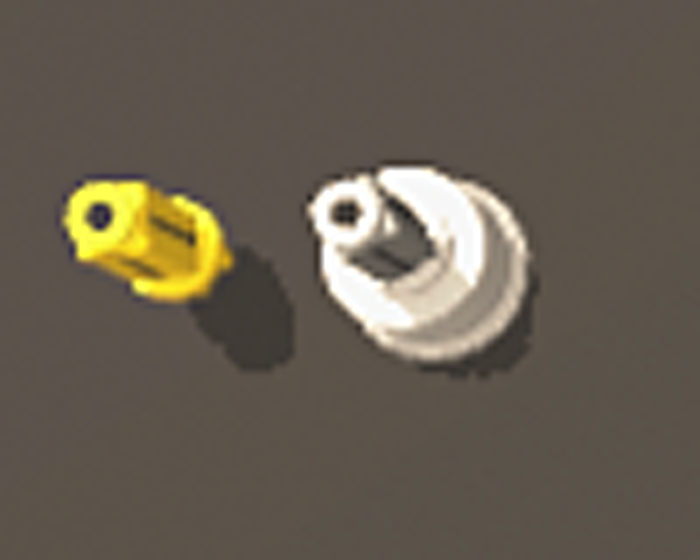

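```bash
python3 - <<'E'
from plant import robot
from h import *
from scipy.spatial.transform import Rotation as Rot
o=robot.observe(); c=robot.get_calibration("wrist")
R=Rot.from_euler('xyz',o['tcp_rot'],degrees=True).as_matrix()
Rc=cv2.Rodrigues(c["rvec"])[0]; C=-Rc.T@c["tvec"]
print('cam in tool',R.T@(C-o['tool_pos']), 'axes in tool\n',R.T@Rc.T)
for p in([.55,-.09,.3],[.49,-.14,.3],[.59,-.07,.16],[.54,.143,.13],[.565,-.183,.22]):
    for y in(-90,0,90,180,45,-45,135,-135):
        q=robot.ik(p,[180,0,y]); print(p,y,None if q is None else np.round(q,0))
print(robot.tip_reach)
E
```

```text
cam in tool [ 0.08139713 -0.00070866 -0.06844406] axes in tool
 [[-1.58616359e-04 -9.49377659e-01 -3.14136970e-01]
 [ 9.99997969e-01 -7.81680392e-04  1.85745048e-03]
 [-2.00897669e-03 -3.14136037e-01  9.49375855e-01]]
[0.55, -0.09, 0.3] -90 [ -23.   -2.   -3.   89.    0. -113.]
[0.55, -0.09, 0.3] 0 [-23.  -2.  -3.  89.   0. 157.]
[0.55, -0.09, 0.3] 90 [-23.  -2.  -3.  89.   0.  67.]
[0.55, -0.09, 0.3] 180 [-23.  -2.  -3.  89.   0. -23.]
[0.55, -0.09, 0.3] 45 [-23.  -2.  -3.  89.   0. 112.]
[0.55, -0.09, 0.3] -45 [ -23.   -2.   -3.   89.    0. -158.]
[0.55, -0.09, 0.3] 135 [-23.  -2.  -3.  89.   0.  22.]
[0.55, -0.09, 0.3] -135 [-23.  -2.  -3.  89.   0. -68.]
[0.49, -0.14, 0.3] -90 [ -31.  -10.  -10.   90.    0. -121.]
[0.49, -0.14, 0.3] 0 [-31. -10. -10.  90.   0. 149.]
[0.49, -0.14, 0.3] 90 [-31. -10. -10.  90.   0.  59.]
[0.49, -0.14, 0.3] 180 [-31. -10. -10.  90.   0. -31.]
[0.49, -0.14, 0.3] 45 [-31. -10. -10.  90.   0. 104.]
[0.49, -0.14, 0.3] -45 [ -31.  -10.  -10.   90.    0. -166.]
[0.49, -0.14, 0.3] 135 [-31. -10. -10.  90.   0.  14.]
[0.49, -0.14, 0.3] -135 [-31. -10. -10. 
[... 709 characters left out ...]
143, 0.13] 45 [  1.   1. -17.  71.   0. 136.]
[0.54, 0.143, 0.13] -45 [   1.    1.  -17.   71.    0. -134.]
[0.54, 0.143, 0.13] 135 [  1.   1. -17.  71.   0.  46.]
[0.54, 0.143, 0.13] -135 [  1.   1. -17.  71.   0. -44.]
[0.565, -0.183, 0.22] -90 [ -31.    5.   -4.   81.    0. -121.]
[0.565, -0.183, 0.22] 0 [-31.   5.  -4.  81.   0. 149.]
[0.565, -0.183, 0.22] 90 [-31.   5.  -4.  81.   0.  59.]
[0.565, -0.183, 0.22] 180 [-31.   5.  -4.  81.   0. -31.]
[0.565, -0.183, 0.22] 45 [-31.   5.  -4.  81.   0. 104.]
[0.565, -0.183, 0.22] -45 [ -31.    5.   -4.   81.    0. -166.]
[0.565, -0.183, 0.22] 135 [-31.   5.  -4.  81.   0.  14.]
[0.565, -0.183, 0.22] -135 [-31.   5.  -4.  81.   0. -76.]
0.0726
```

```bash
python3 - <<'E'
from plant import robot
from h import *
import pickle
robot.move_pose([.565,-.17,.30],[180,0,90])
c=robot.get_calibration("wrist"); f=robot.grab_frame("wrist"); cv2.imwrite("pics/w1.png",f); pickle.dump(c,open('w1.pkl','wb'))
print(robot.observe()['time'],robot.observe()['tool_pos'])
E
```

```text
2.1833 [ 0.56474213 -0.1709857   0.29994933]
```

View pics/w1.png

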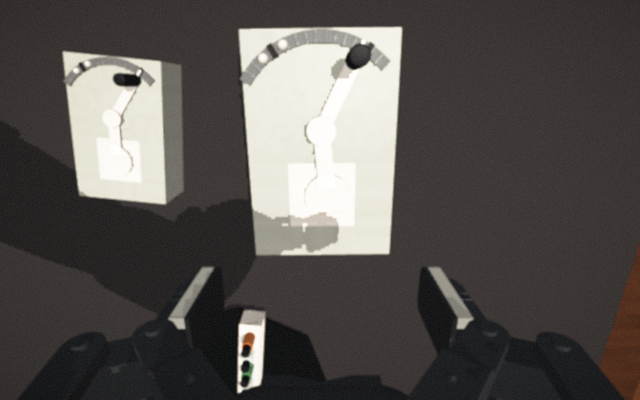

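The wrist view shows the large station with its top corners near (239,28), (403,27), (389,254) and (257,255). The knob top is at about (362,53), the pivot at (321,130), the steel square around (321,194), and the pips at (264,57) and (282,44). I'll fit the pose from the top face's edges.

```bash
cat > st.py <<'E'
from h import *
from scipy.optimize import least_squares
def fit(im,c,seed,thr=80):
    m=(im.min(2)>thr).astype(np.uint8); m=cv2.morphologyEx(m,cv2.MORPH_CLOSE,np.ones((25,25)))
    cs,_=cv2.findContours(m,cv2.RETR_EXTERNAL,cv2.CHAIN_APPROX_NONE)
    k=[q for q in cs if cv2.pointPolygonTest(q,seed,False)>0][0]
    pts=plane(c,k.reshape(-1,2),.07)[:,:2]
    x0,y0=pts.mean(0)
    def res(p):
        t=p[2];d=pts-p[:2]; l=np.abs(d@np.array([[np.cos(t),-np.sin(t)],[np.sin(t),np.cos(t)]]))
        return np.maximum(l[:,0]-.065,l[:,1]-.1)
    s=least_squares(res,[x0,y0,0],loss='soft_l1',f_scale=.001)
    return s.x,np.sqrt(np.mean(res(s.x)**2)),k,cv2.minAreaRect(pts.astype(np.float32)*1000)
E
python3 - <<'E'
from st import *
import pickle
c=pickle.load(open('w1.pkl','rb')); im=cv2.imread('pics/w1.png')
p,e,k,mr=fit(im,c,(320,140)); print(p,e,mr)
from plant import robot
ct=robot.get_calibration("top"); it=cv2.imread('pics/top0.png')
p2,e2,k2,mr2=fit(it,ct,(323,175),120); print(p2,e2,mr2)
R=lambda a:np.array([[np.cos(a),-np.sin(a)],[np.sin(a),np.cos(a)]])
V=lambda v,z:np.r_[p[:2]+R(p[2])@np.array(v),z]
print(proj(c,[V((0,-.04),.07),V((0,.02),.07),V((.032,.073),.115),V((-.032,.073),.115)]))
# lever angle from knob
K=plane(c,[[362,51]],.115)[0][:2]; print('knob',K,np.degrees(np.arctan2(*(R(-p[2])@(K-p[:2])-[0,.02])[::-1]))-np.degrees(np.arctan2(53,32)), np.linalg.norm(R(-p[2])@(K-p[:2])-[0,.02]))
cv2.drawContours(im,[k],-1,(0,0,255),1);cv2.imwrite('pics/w1c.png',im[0:270,200:440].repeat(2,0).repeat(2,1))
E
```

```text
[ 0.5660614  -0.14247376  0.01021454] 0.00042059417791557045 ((565.6459350585938, -142.690185546875), (132.2771453857422, 201.70547485351562), 0.536051869392395)
[ 0.56459704 -0.14284496  0.00850801] 0.0009047837205429045 ((564.450927734375, -142.7197723388672), (131.48947143554688, 200.841552734375), 0.6454343795776367)
[[321.7626938  195.70220781]
 [321.00706687 129.3043148 ]
 [366.63409453  58.30577462]
 [273.9241127   59.4940071 ]]
knob [ 0.59395436 -0.0644848 ] 4.686155783062603 0.06443831098282629
```

View pics/w1c.png

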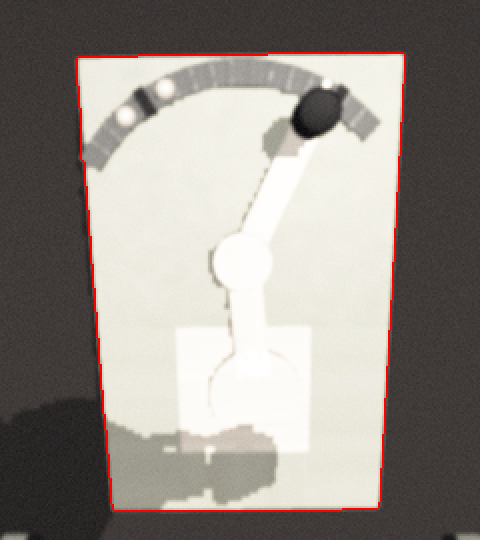

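```bash
cat > geo.py <<'E'
from h import *
P=np.array([.5656,-.1426]); T=.0095
Rm=np.array([[np.cos(T),-np.sin(T)],[np.sin(T),np.cos(T)]])
W=lambda v:P+Rm@np.array(v)
A0=np.arctan2(53,32)
knob=lambda a:W([.062*np.cos(A0+a),.02+.062*np.sin(A0+a)])
SOCK=W([0,-.04]); YAW=np.degrees(T)
E
python3 - <<'E'
from plant import robot
from geo import *
o=[180,0,90+YAW]
robot.set_gripper(.042)
k=knob(.08); print(k)
robot.move_pose([*k,.22],o)
robot.line_to([*k,.160],vel=.12,guard=8)
ob=robot.observe(); print(ob['time'],ob['tool_pos'],ob['ft_force'])
cv2.imwrite('pics/w2.png',robot.grab_frame("wrist"))
E
```

```text
[ 0.59258366 -0.06687306]
3.925 [ 0.59291137 -0.06736727  0.16085303] [ 0.3017638  -0.06088208  0.01145673]
```

View pics/w2.png

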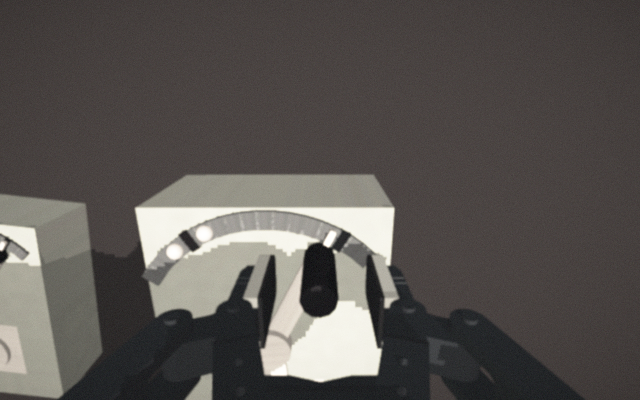

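The knob, at (318,280), sits centred between the pads at x = 262 and x = 382. Now I'll close loosely and sweep it round.

```bash
python3 - <<'E'
from plant import robot
from geo import *
import pickle
robot.set_gripper(.021)
for a in (.35,.6,.85,1.12): 
    robot.line_to([*knob(a),.160],vel=.10)
ob=robot.observe(); print(ob['time'],ob['tool_pos'],ob['ft_force'],ob['gripper_width'])
robot.set_gripper(.05)
k=knob(1.12); robot.line_to([*k,.22],vel=.2)
robot.move_pose([.565,-.17,.30],[180,0,90])
pickle.dump(robot.get_calibration("wrist"),open('w3.pkl','wb'))
cv2.imwrite('pics/w3.png',robot.grab_frame("wrist")); print(robot.observe()['time'])
E
```

```text
5.5583 [ 0.5312921  -0.07110654  0.16002567] [7.79049408e-01 5.08919539e-04 1.32785089e+00] 0.020941288765643846
7.0417
```

View pics/w3.png

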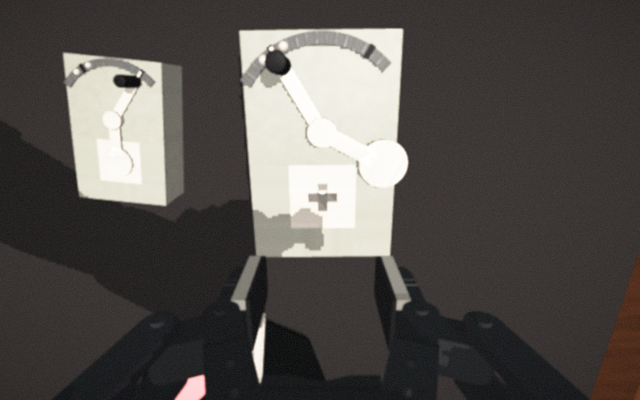

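The shutter has swung to +x, at (382,163). The plus-shaped socket is exposed at (322,197) and the knob is at (278,62) between the pips. Now I'll measure both.

```bash
python3 - <<'E'
from geo import *
import pickle
c=pickle.load(open('w3.pkl','rb')); im=cv2.imread('pics/w3.png')
print('pred sock',proj(c,[[*SOCK,.07]]),'knob pred',[ (a,proj(c,[[*knob(a),.115]])[0]) for a in(.9,1.0,1.1,1.2)])
g=cv2.cvtColor(im,cv2.COLOR_BGR2GRAY)
m=np.zeros_like(g); m[180:214,300:345]=(g[180:214,300:345]<125)
n,l,s,ce=cv2.connectedComponentsWithStats(m); 
for i in range(1,n): print(s[i],ce[i], plane(c,[ce[i]],.07))
# arm ends
G=plane(c,[[s[1][0]-.0,0]],.07)
cv2.imwrite('pics/w3c.png',cv2.resize(im[20:230,230:420],None,fx=3.5,fy=2.8,interpolation=cv2.INTER_CUBIC)[:,:]) 
cv2.imwrite('pics/w3d.png',cv2.resize(im[160:235,280:365],None,fx=7,fy=7,interpolation=cv2.INTER_CUBIC))
E
```

```text
pred sock [[321.76634298 197.66739911]] knob pred [(0.9, array([288.66130363,  53.23127594])), (1.0, array([280.50664563,  57.19544471])), (1.1, array([272.84540534,  61.99739452])), (1.2, array([265.7637498 ,  67.56945562]))]
[325 195   1   1   1] [325. 195.] [[ 0.56892967 -0.18004703  0.07      ]]
```

View pics/w3c.png

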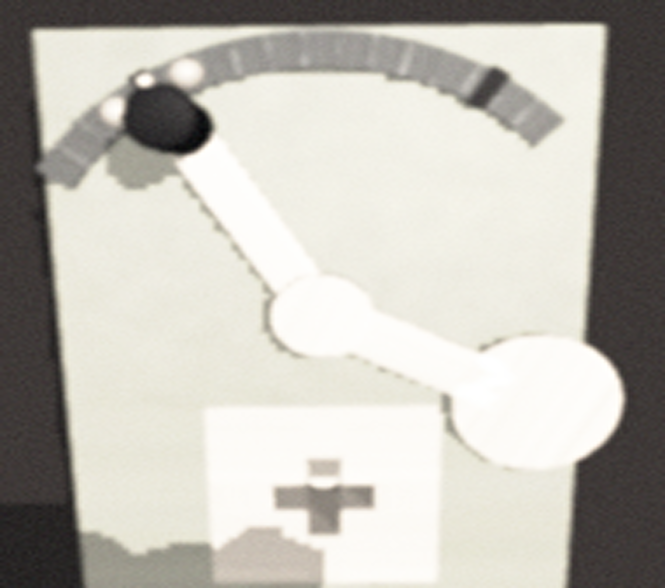

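View pics/w3d.png

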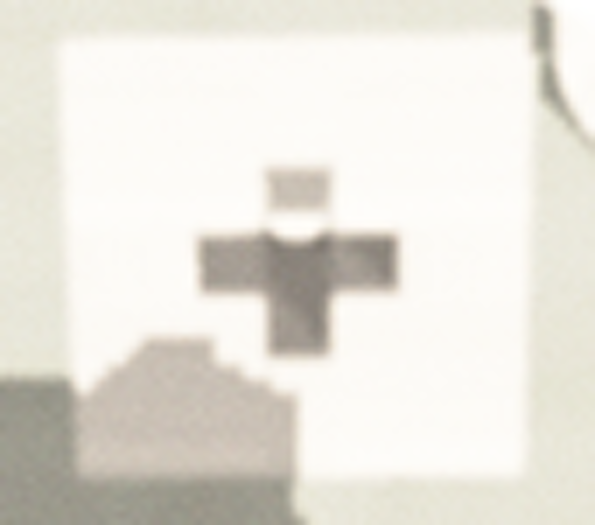

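```bash
python3 - <<'E'
from geo import *
import pickle
c=pickle.load(open('w3.pkl','rb')); im=cv2.imread('pics/w3.png')
print('socket meas',plane(c,[[322.2,197.3]],.07),'used',SOCK)
s=plane(c,[[382.5,163.5]],.077)[0][:2]; d=Rm.T@(s-W([0,.02]));print('shutter r',np.linalg.norm(d),'lever',np.arctan2(d[1],d[0])+np.pi/2)
for a in(1.0,1.1,1.2): # arm directions: predicted shutter px
    print(a,proj(c,[[*W([.06*np.sin(a),.02-.06*np.cos(a)]),.077]]))
E
```

```text
socket meas [[ 0.56637645 -0.18224602  0.07      ]] used [ 0.56597999 -0.1825982 ]
shutter r 0.059473413754283624 lever 1.0939889286292548
1.0 [[379.52782712 169.32115874]]
1.1 [[383.23449213 163.40320924]]
1.2 [[386.37564946 157.11427624]]
```

```bash
python3 - <<'E'
from plant import robot
from h import *
import pickle
robot.set_gripper(.06)
robot.move_pose([.538,.105,.27],[180,0,90])
pickle.dump(robot.get_calibration("wrist"),open('w4.pkl','wb'))
cv2.imwrite('pics/w4.png',robot.grab_frame("wrist")); print(robot.observe()['time'])
E
```

```text
8.4333
```

View pics/w4.png

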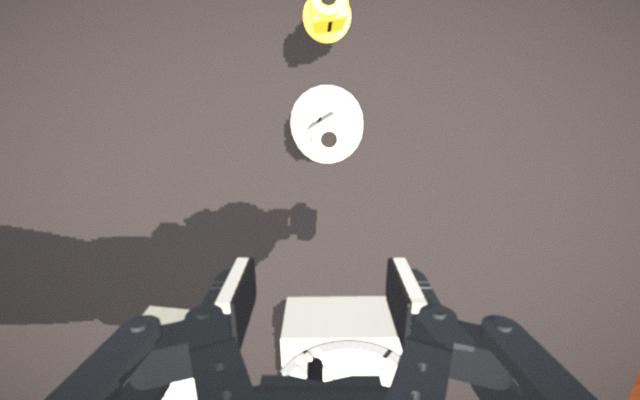

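```bash
python3 - <<'E'
from h import *
import pickle
c=pickle.load(open('w4.pkl','rb')); im=cv2.imread('pics/w4.png')
cr=im[75:175,280:375].astype(float)
cr=np.clip((cr-90)*255/165,0,255).astype(np.uint8)
cv2.imwrite('pics/w4c.png',cv2.resize(cr,None,fx=6,fy=6,interpolation=cv2.INTER_CUBIC)[:600])
print(plane(c,[[329,139.5]],.114),plane(c,[[327,120]],.046))
E
```

```text
[[0.5446285 0.1541718 0.114    ]] [[0.54461088 0.16087144 0.046     ]]
```

View pics/w4c.png

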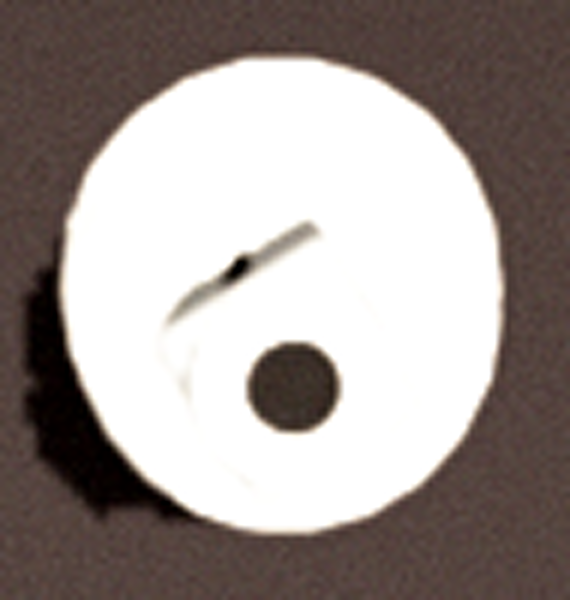

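```bash
python3 - <<'E'
from h import *
import pickle
from plant import robot
c=pickle.load(open('w4.pkl','rb')); im=cv2.imread('pics/w4.png')
ct=robot.get_calibration("top")
cr=im[75:175,280:375].astype(float)
cr=np.clip((cr-215)*255/40,0,255).astype(np.uint8)
cv2.imwrite('pics/w4d.png',cv2.resize(cr,None,fx=6,fy=6,interpolation=cv2.INTER_CUBIC)[:600])
hole=[280+(294.5/6)-.5,75+(387/6)-.5]
print(hole,plane(c,[hole],.114),plane(ct,[[198.8,179.6]],.114),tri(c,[hole],ct,[[198.8,179.6]]))
m=(im.min(2)>110).astype(np.uint8); cs,_=cv2.findContours(m,0,cv2.CHAIN_APPROX_NONE)
k=[q for q in cs if cv2.pointPolygonTest(q,(327,110),False)>0][0]
print(cv2.fitEllipse(k)); 
for z,n in((.0,'foot'),(.046,'rim')):
    p=plane(c,k.reshape(-1,2),z)[:,:2].astype(np.float32); print(n,cv2.fitEllipse(p*1000))
E
```

```text
[328.5833333333333, 139.0] [[0.54435337 0.15449777 0.114     ]] [[0.54451161 0.15436945 0.114     ]] (array([0.54444698, 0.15444441, 0.11386197]), np.float64(0.00019235357077112395))
((375.17803955078125, 163.46543884277344), (391.9841003417969, 763.1572875976562), 100.5660171508789)
foot ((616.916015625, 68.10589599609375), (437.4173583984375, 793.2549438476562), 74.13109588623047)
rim ((606.300537109375, 84.09696197509766), (377.9905700683594, 685.484619140625), 74.13108825683594)
```

View pics/w4d.png

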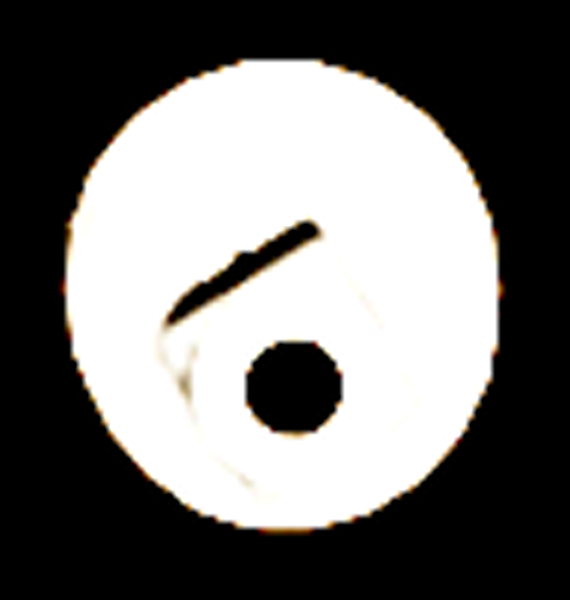

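```bash
python3 - <<'E'
from h import *
import pickle
c=pickle.load(open('w4.pkl','rb'));im=cv2.imread('pics/w4.png')
for A,B in(((168,326),(322,236)),((322,236),(420,415)),((168,326),(262,498))):
    q=plane(c,[[280+(u+.5)/6-.5,75+(v+.5)/6-.5] for u,v in(A,B)],.106); d=(q[1]-q[0])[:2]; print(q[:,:2],np.linalg.norm(d),np.degrees(np.arctan2(d[1],d[0])))
# edge fit: lower boundary of dark strip, per column last dark px subpixel
g=im[:,:,0].astype(float); pts=[]
for x in range(311,333):
    col=g[105:134,x]; d=np.where(col<235)[0]
    if len(d): pts.append((x,105+d[-1]))
vx=cv2.fitLine(np.float32(pts),cv2.DIST_HUBER,0,.01,.01).ravel()
q=plane(c,[[vx[2]-12*vx[0],vx[3]-12*vx[1]],[vx[2]+12*vx[0],vx[3]+12*vx[1]]],.106);d=(q[1]-q[0]);print(len(pts),np.degrees(np.arctan2(d[1],d[0])))
n=np.array([-d[1],d[0]])/np.hypot(d[0],d[1]); print('dist centre->edge', (q[0][:2]-[.5444,.1544])@n)
E
```

```text
[[0.53039327 0.16013765]
 [0.54754203 0.16993095]] 0.01974813477106931 29.729782381319097
[[0.54754203 0.16993095]
 [0.55888213 0.15015643]] 0.022795379388110958 -60.167004112995336
[[0.53039327 0.16013765]
 [0.54095522 0.14064272]] 0.02217221197765994 -61.55207869917389
22 -34.09506557663985
dist centre->edge 0.0027538468637437366
```

The chuck axis is at (0.5444, 0.1544) with its top at 0.114. The triangulation gap is 0.2 mm. The grip faces are at 29.5° mod 90, so I grasp with yaw 119.5.

```bash
python3 - <<'E'
from plant import robot
from geo import *
C=[.5444,.1544]; o=[180,0,119.5]; gz=.006+.076+.054
robot.set_gripper(.05)
robot.move_pose([*C,.20],o)
robot.line_to([*C,.17],vel=.1)
print(robot.observe()['tool_pos'])
hit=robot.line_to([*C,gz],vel=.08,guard=8); ob=robot.observe(); print(hit,ob['tool_pos'],ob['ft_force'])
cv2.imwrite('pics/w5.png',robot.grab_frame("wrist"))
robot.set_gripper(.0)
ob=robot.observe(); print(ob['time'],ob['tool_pos'],ob['tcp_rot'],ob['ft_force'],ob['gripper_width'])
cv2.imwrite('pics/w6.png',robot.grab_frame("wrist"))
E
```

```text
[0.54456244 0.15396159 0.17052268]
False [0.54415966 0.15441532 0.13563602] [ 0.12995127  0.38641084 -0.33824026]
10.6083 [0.5447601  0.15444793 0.13662579] [1.79945208e+02 2.48104459e-02 1.19500714e+02] [ 0.03921665 -0.07811054  4.0993697 ] 0.023354884119318763
```

View pics/w5.png

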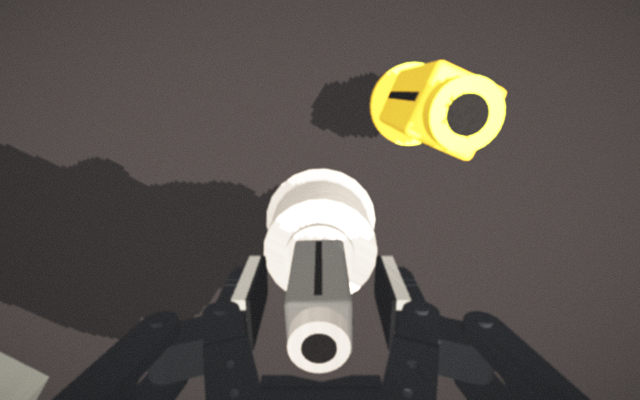

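View pics/w6.png

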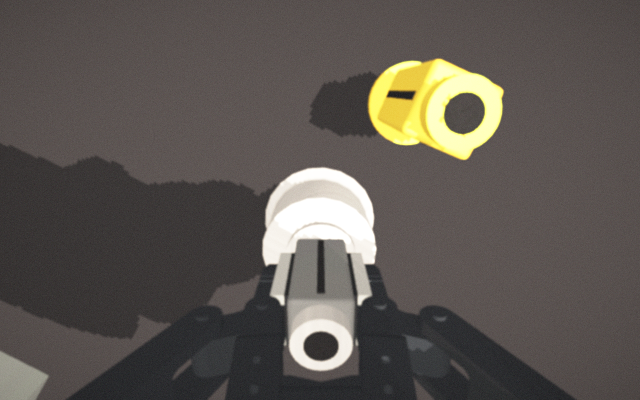

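The grip is flush. The hole sits at (321,346), on the line between the pads. I'll check the in-hand offset from this picture, then lift and carry to above the socket.

```bash
python3 - <<'E'
from plant import robot
from geo import *
c=robot.get_calibration("wrist"); im=cv2.imread('pics/w6.png'); g=im[325:368,298:345].max(2)
m=(g<100).astype(np.uint8); n,l,s,ce=cv2.connectedComponentsWithStats(m)
i=[i for i in range(1,n) if l[346-325,321-298]==i][0]; h=ce[i]+[298,325]
q=plane(c,[h],.114)[0]; print('hole',h,q)
ob=robot.observe(); a=np.radians(ob['tcp_rot'][2]); X=np.array([np.cos(a),np.sin(a)]);Y=np.array([np.sin(a),-np.cos(a)])
d=(q-ob['tool_pos'])[:2]; print('offset tool x,y',d@X,d@Y)
x,y=ob['tool_pos'][:2]
robot.line_to([x,y,.275],vel=.15)
ob=robot.observe(); print(ob['time'],ob['ft_force'],ob['gripper_width'])
robot.move_pose([*SOCK,.275],[180,0,90+YAW])
ob=robot.observe(); print(ob['time'],ob['tool_pos'],ob['ft_force'],ob['tcp_rot'])
cv2.imwrite('pics/w7.png',robot.grab_frame("wrist"));cv2.imwrite('pics/s7.png',robot.grab_frame("scene")[150:300,230:470].repeat(3,0).repeat(3,1));cv2.imwrite('pics/t7.png',robot.grab_frame("top"))
E
```

```text
hole [320.48404255 345.72473404] [0.54481774 0.15581321 0.114     ]
offset tool x,y 0.0011618304169538863 0.0007081316372813027
11.7333 [ 0.03277651 -0.17223669 -1.37325045] 0.02320419620908202
13.0083 [ 0.56614782 -0.18147396  0.27493928] [ 0.01666631  0.34864515 -0.86162526] [-1.79995245e+02 -2.84278154e-02  9.06354177e+01]
```

View pics/w7.png

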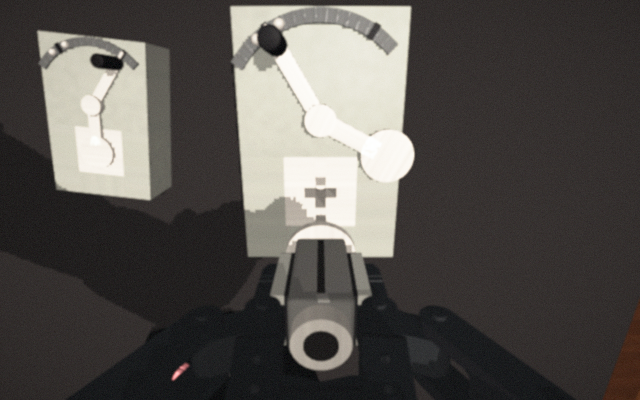

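View pics/s7.png

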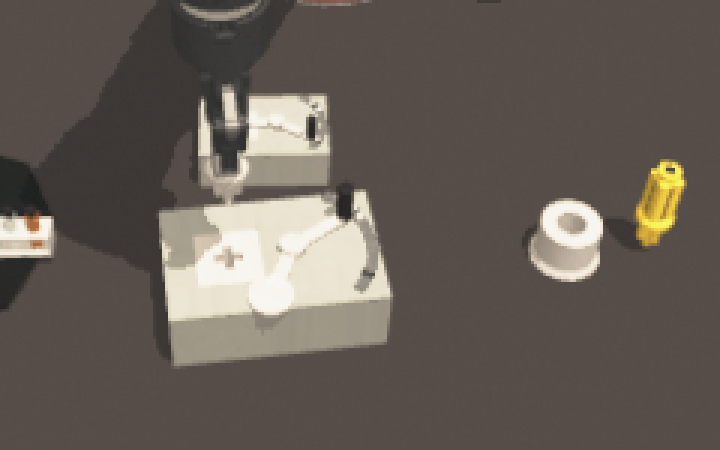

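```bash
python3 - <<'E'
from plant import robot
from geo import *
G=np.array([.5658,-.1832]); o=[180,0,90+YAW]
robot.line_to([*G,.2106],vel=.12,rotation=o)
robot.pause(.15); ob=robot.observe(); print(ob['tool_pos'],ob['ft_force'],ob['tcp_rot'])
hit=robot.line_to([*G,.1736],vel=.03,guard=6); ob=robot.observe(); print(hit,ob['time'],ob['tool_pos']-[0,0,.1306],ob['ft_force'],ob['torque'])
cv2.imwrite('pics/w8.png',robot.grab_frame("wrist"))
E
```

```text
[ 0.5662711  -0.18345243  0.21178428] [ 0.57760355 -0.27546315 -1.31850285] [1.79913527e+02 5.28834141e-02 9.05458542e+01]
False 15.375 [ 0.56593692 -0.18325655  0.04329138] [-0.90233052 -0.79879624 -1.45598595] [ 0.01766485 -0.03009395 -0.01803672]
```

View pics/w8.png

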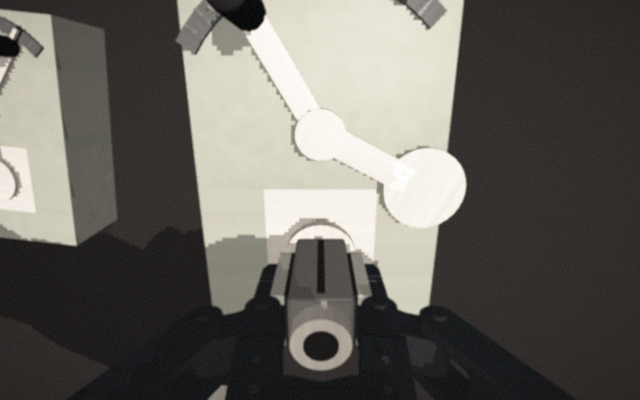

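The chuck is at about 43 mm with no contact force, so the splines meshed first time. Now I'll press home against the spring.

```bash
python3 - <<'E'
from plant import robot
from geo import *
G=np.array([.5658,-.1832])
for z,g in((.166,20),(.162,22),(.1575,24)):
    hit=robot.line_to([*G,z],vel=.03,guard=g); robot.pause(.2); ob=robot.observe(); print(hit,round(ob['time'],2),ob['tool_pos']-[0,0,.1306],ob['ft_force'],ob['gripper_width'])
    if hit: break
E
```

```text
False 16.02 [ 0.56613306 -0.1834209   0.03590753] [ 1.79727864 -1.22133043  3.617797  ] 0.02344121216790756
False 16.51 [ 0.56614825 -0.18340115  0.03208832] [ 1.50478557 -0.3126086   6.9098924 ] 0.02310843200354156
True 16.92 [ 0.5663065  -0.18347565  0.03025298] [-2.44984905  1.81136271  9.1585834 ] 0.02321224277205501
```

```bash
python3 - <<'E'
from plant import robot
from geo import *
G=np.array([.5658,-.1832])
for z in(.160,.1592,.1585):
    hit=robot.line_to([*G,z],vel=.02,guard=25); robot.pause(.3); ob=robot.observe(); print(hit,round(ob['time'],2),ob['tool_pos']-[0,0,.1306],ob['ft_force'],ob['gripper_width'])
    if ob['ft_force'][2]>16: break
cv2.imwrite('pics/w9.png',robot.grab_frame("wrist"));cv2.imwrite('pics/s9.png',cv2.resize(robot.grab_frame("scene")[170:290,250:400],None,fx=5,fy=5,interpolation=cv2.INTER_CUBIC));cv2.imwrite('pics/t9.png',robot.grab_frame("top"))
E
```

```text
False 17.47 [ 0.56599505 -0.18329589  0.03023189] [-1.84886869 -0.09416696  9.12328119] 0.02328617944148134
False 18.02 [ 0.56604992 -0.18333689  0.02985031] [-1.04451311  1.19491998 11.96395801] 0.023543969934296652
False 18.57 [ 0.56603021 -0.18330421  0.02979888] [-3.76431475  1.75137777 16.99855   ] 0.023483200036661305
```

View pics/w9.png

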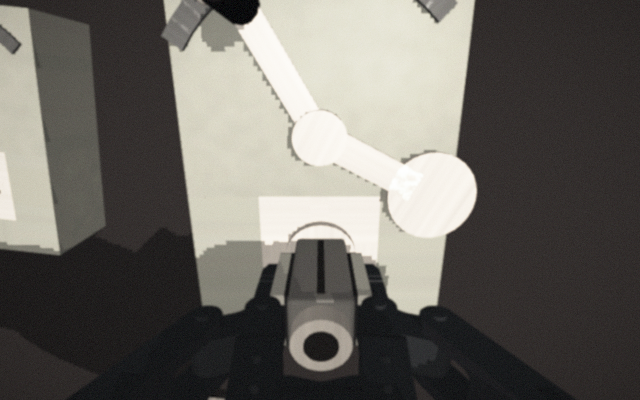

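View pics/s9.png

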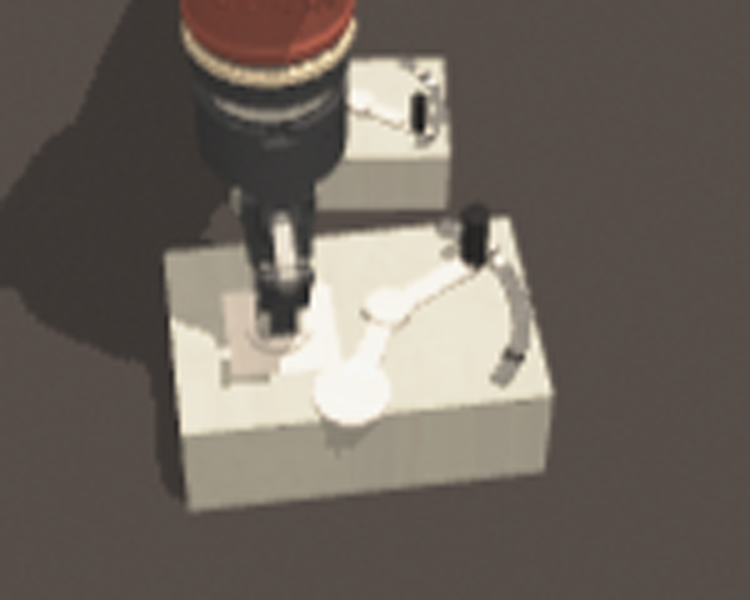

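View pics/t9.png

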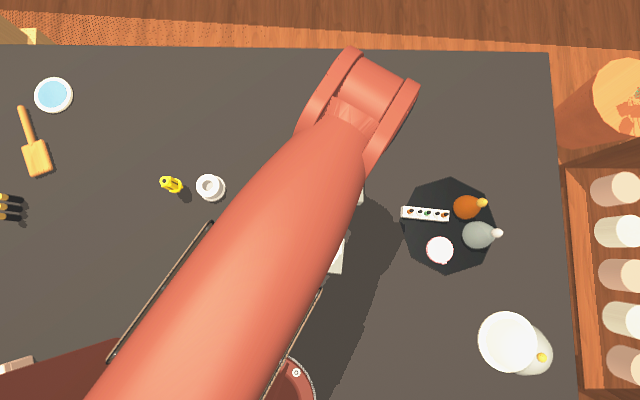

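The flange has bottomed: net force rose from 10.5 to 18 N with only 0.4 mm of motion. The hole is still at (321,346), so the chuck has not slipped in the grip. The shutter is still over at +x, and the tray items have not moved. I'm handing in.

```bash
python3 - <<'E'
from plant import robot
print(robot.job_done()); ob=robot.observe(); print(ob['time'],ob['tool_pos'],ob['ft_force'],ob['gripper_width'])
E
```

```text
the job is handed in; nothing more can be done
None
the job is handed in; nothing more can be done
```

I put the lever in the marked notch, meshed the chuck with the socket and pressed it fully home. I handed in while still gripping and pressing, at about 18.6 s on the robot's clock. No verdict is reported.

- **Lever:** the shutter position gave an angle of about 1.09 rad, measured right after the throw and before the chuck was moved. In the last pictures the shutter was still clear of the socket.
- **Chuck:** I turned it about 29° and it meshed on the first try, with no contact force at 43 mm. It ended with its tip about 29.8 mm above the housing's underside, which is the flange on the top within measuring error.
- **Press and grip:** the upward push was about 18 N, against 11 N for the spring alone, so the flange is taking load. The grip measured 23.5 mm on the 24 mm square, and the chuck had not slipped in the fingers.
- **Bystanders:** in the last top view the bottles, compact and vial stand looked unmoved.

Small disagreements:
- **Socket position:** the two estimates of the socket centre differed by about 0.5 mm.
- **In-hand offset:** the camera put the chuck about 1 mm off centre in the fingers. I aimed at a compromise between these.
- **Seat travel:** I inferred this from height and force; I could not read it directly.

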